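# Work the sticky lock of the document chest

### The arm

A 6-joint arm with a two-finger parallel gripper is mounted at the origin on the work surface. World frame = base frame: x ahead of the robot, y to its left, z up, the work surface at z = 0. Lengths are in m, angles in rad, forces in N, time in s.
With the tool pointing down it reaches from about 0.35 to 0.875 m from the base axis. Payload 4.2 kg.
Tool frame: the origin (TCP) lies midway between the tips of the shut fingers; the grasp point (between the pads) lies 19 mm behind it; z points along the fingers, x is the direction in which the jaws open and shut, and the axes are right-handed (so a half turn about z gives the same grasp; the last joint's range is limited). The gripper opens to 87 mm and grips with 3 to 60 N. Pads are 19 mm wide; open, the fingers measure 117 mm over their backs; the gripper's body (75 mm by 190 mm) begins 51 mm behind the grasp point.
Start: joints at [1.558, 0.385, 0.008, 0, -1.194, -0.259], TCP at [0.168, 0.602, 0.223] pointing down, gripper open.
Joint ranges: [-3.14, 3.14], [-1.21, 2.06], [-1.07, 1.41], [-3.16, 2.05], [-2.99, -0.16], [-3.1, 3.1]. Speed limits (rad/s): [2.79, 2.79, 3.14, 3.14, 3.14, 3.14].

### API

Orientations are given as a rotation vector (axis times angle).
In Python, from cell import robot gives the robot as it stands.
- The arm moves only by the shell command python3 -m creep 'ROWS'. ROWS is JSON, a list of rows, each a list of 3 entries, a list of its own where there are three numbers: the turn, a rotation vector about the tool's x, y, z in degrees, then the shift along the tool's x, y, z in m, then the closure, from -1 (fully open) to 1 (shut). A call has 1 to 8 rows; each row shifts and turns the commanded pose from where the row before left it, along the tool's axes as they then stand; what a row does not reach is not made up. A row lasts 1/12 s, in which the tool goes at most 41.7 mm and 7.16 degrees, less where a joint would pass 70% of its speed; a pose out of reach is approached as far as the arm can. A call with a gripper value outside its range is refused whole. The fingers move at their own pace and stop on an object; the grip force is fixed at half the most. Time passes only in rows, so rows that do not move let the fingers close. It gives the time, the measured TCP pose, the force and the opening at its end, in the units of the state.
- robot.get_state(): the state, without advancing time (a new reading comes with each control period).
- robot.read_camera(name): name is "scene" or "side" or "wrist"; returns a dict with "frame" (400x640x3 uint8, red, green, blue), "vertical_fov" (degrees; the focal length in pixels is half the picture's height over the tangent of half this angle, whatever the lens; pixels are square), "cx", "cy" (the principal point, pixels), "rvec" (rotation vector, rad) and "tvec" (3), from world to camera coordinates, as OpenCV has them; the wrist camera has in their place "mount" (4x4, takes a point from camera to tool coordinates, whose origin is the TCP and whose axes are the tool frame's). Camera axes: x right, y down, z forward; pixel columns grow to the right and rows downward; lengths in m; the calibration is good to about 2 mm. A picture is of the moment at which its call begins: read the wrist's pose just before it. There is no depth.
- robot.close_job(): hands the job in, once; it reports no verdict.
The state is a dict: "time": time; "joint_pos": joint angles; "joint_vel": joint speeds; "tau": joint torques, N m; "tool_pos": TCP position; "ee_rot": TCP orientation; "ft_force": force on the tool from outside, world axes, zero at the start; "moment": the same for the moment, N m; "grip_width": finger opening in m.
Only numpy, scipy, OpenCV 4.12 (cv2) and the standard library are available. Lean on these libraries where they do the work, as an engineer would, in place of code of your own. Each camera call takes 0.05 s, during which the arm holds its last target. There are 200 camera calls.

### The job

Take the sandglass off the lock of the pine document chest and stand it upright on the desk. Then take the key with the rectangular bow from the key stand, push it down into the keyhole, rocking it a little left and right to work it past the two sticky pins until it is fully home, and turn it clockwise a quarter turn, to the stop. The lock springs back, so finish while still gripping the key and holding it turned; do not knock the sandglass over and leave the other key, the stapler and the eraser where they are.

Things in the scene. Friction and masses are not known exactly. Their poses are not given: they have to be found in the camera images.
- chest: Closed pine document chest with steel corners, fixed to the desk, 190 (x) by 230 (y) by 85 mm high. Origin at the centre of its underside, z up. It stands left or right of the middle of the desk, turned up to 0.3 rad. The lock lies in its lid at (-40, 0) mm from the origin; a stapler lies on the lid at x = +62 mm.
- lock_plate: Square steel lock plate, 60 by 60 mm, top 2 mm above the chest's lid (87 mm above the desk). Origin at the keyhole's centre on the plate's top, on the lock's turning axis; z up; x along the keyhole's long way. The keyhole is a slot 23 mm (x) by 8.5 mm (y), 5 mm deep, over a round pocket 31 mm wide with two pin plates. Fully home, the key's foot rests 36 mm below the plate's top.
- upper_pin (a point): On the lock axis, 13 mm below the lock plate's top: top of the upper sticky pin plate (3 mm thick, slot 26 by 9.5 mm) hidden in the lock. Its slot is turned clockwise (from above) from the keyhole by an unknown 0.30 to 0.42 rad. The key's bit rests on it until turned into line with that slot (within about 0.1 rad) under a light push, then drops through and turns freely below.
- lower_pin (a point): On the lock axis, 24 mm below the lock plate's top: top of the lower sticky pin plate, like the upper one, but its slot is turned counter-clockwise (seen from above) from the keyhole by an unknown 0.30 to 0.42 rad.
- bolt (a joint): Angle of the lock's sprung bolt cam (rad), 0 at rest, 1.47 at its stop, growing as the key turns clockwise seen from above. With the key home, its bit takes the cam along from 0.1 rad clockwise of the keyhole's line; the stop comes a quarter turn from that line. A spring resists with 0.06 to 0.15 N m and drives cam and key back when let go.
- stand: Pine key stand, fixed, 50 (x) by 140 (y) by 45 mm high, on the side of the desk away from the chest, turned up to 0.35 rad. Origin at the centre of its underside. Two slots in its top at y = +33 and -33 mm, each 23 mm along y by 8.5 mm along x and 35 mm deep, hold the keys upright, bows up, loosely, feet 10 mm above the desk, bows lying along the stand's y.
- key: The task's key, steel, 78 mm tall, 40 g, with a rectangular windowed bow; upright in either slot of the stand. Origin at the bottom centre of its foot, z up the stem. Bow 28 mm wide (x), 8 mm thick (y, the faces to grip), z = 50 to 78 mm. Stem 5.5 mm round. Bit at the foot, both sides: 20 mm (x) by 6 mm (y) by 6 mm high, lowest 1.5 mm narrowed to 17 by 4. Alike after half a turn about z.
- key_tip (a point): Bottom centre of the key's foot; the same point as the key's origin.
- other_key: Another steel key with a round disc bow of 28 mm, otherwise alike, upright in the other slot of the stand. To be left there. Origin at the bottom of its foot.
- sandglass: Cylindrical sandglass, 40 mm across and 80 mm tall, 120 g, clear with wooden ends, standing upright on the lock plate over the keyhole. Origin at the centre of its underside, z up. It may stand anywhere free on the desk afterwards; the strip of desk between chest and stand, near x = 0.46 m, is clear, and the whole desk top is at z = 0.
- stapler: Stapler, 34 by 120 by 33 mm, lying on the rear part of the chest's lid; leave it. Origin at its underside.
- eraser: White eraser, 50 by 22 by 14 mm, on the desk between chest and stand, farther from the robot; leave it. Origin at its underside.
There are look-alikes about, which are no part of the job. There is more than one size of the sandglass; the one meant has the size given above. Leave any orange look-alike of the key alone.

How it is judged:
By the outcome, as a careful person would: the job done as asked, in the order asked, and still so for the second after the job is handed in, while the arm keeps its last pose, push and grip.
It also fails if it takes over 72 s, if anything falls off the work surface, if the arm or the gripper's body presses on something with over 40 N, if the wrist force passes 120 N, or if a joint passes its speed limit or range.

## Working session

There is one attempt and no reset: what is moved stays moved. The work goes in short steps, Python scripts to look and compute and a shell command to move; the robot and the scene stay as the last step left them, time stands still between calls to the robot, and variables do not carry over. Pictures are saved under pics/ and viewed, about 8 in all and at most 12, crops included, and the job is handed in when it is done.

```bash
mkdir -p pics; ls; cat > h.py <<'E'
import numpy as np,cv2
from cell import robot
from scipy.spatial.transform import Rotation as R
def shot(n):
    s=robot.get_state(); c=robot.read_camera(n); f=np.array(c["frame"])
    h=f.shape[0]; fl=h/2/np.tan(np.radians(c["vertical_fov"])/2)
    if "mount" in c:
        T=np.eye(4);T[:3,:3]=R.from_rotvec(s["ee_rot"]).as_matrix();T[:3,3]=s["tool_pos"]
        W=T@np.array(c["mount"])  # cam->world
    else:
        W=np.eye(4);Rm=R.from_rotvec(np.ravel(c["rvec"])).as_matrix();W[:3,:3]=Rm.T;W[:3,3]=-Rm.T@np.ravel(c["tvec"])
    return f,dict(W=W,fl=fl,cx=c["cx"],cy=c["cy"])
def ray(k,u,v):
    d=k["W"][:3,:3]@np.array([(u-k["cx"])/k["fl"],(v-k["cy"])/k["fl"],1]);return k["W"][:3,3],d/np.linalg.norm(d)
def onz(k,u,v,z):
    o,d=ray(k,u,v);return o+d*(z-o[2])/d[2]
def proj(k,p):
    q=k["W"][:3,:3].T@(np.asarray(p)-k["W"][:3,3]);return np.array([k["cx"]+k["fl"]*q[0]/q[2],k["cy"]+k["fl"]*q[1]/q[2]])
def two(k1,p1,k2,p2):
    o1,d1=ray(k1,*p1);o2,d2=ray(k2,*p2)
    t=np.linalg.lstsq(np.c_[d1,-d2],o2-o1,rcond=None)[0];a=o1+t[0]*d1;b=o2+t[1]*d2
    return (a+b)/2,np.linalg.norm(a-b)
def save(n,f): cv2.imwrite("pics/"+n,cv2.cvtColor(f,cv2.COLOR_RGB2BGR))
E
python3 - <<'E'
from h import *
import pickle
d={}
for n in ["scene","side","wrist"]:
    f,k=shot(n);d[n]=(f,k);save(n+"0.png",f);print(n,k["fl"],k["W"][:3,3].round(3),k["W"][:3,2].round(2))
pickle.dump(d,open("d0.pkl","wb"))
s=robot.get_state();print(s)
E
```

```text
pics
scene 365.84167017166453 [ 1.209 -0.056  0.524] [-0.82  0.12 -0.55]
side 400.60426184359625 [ 0.239 -0.38   0.671] [ 0.39  0.5  -0.77]
wrist 330.61394328987654 [0.236 0.582 0.384] [-0.25  0.07 -0.97]
{'time': 0.15, 'joint_pos': array([ 1.55760545e+00,  3.85386076e-01,  6.97990612e-03, -3.54063018e-04,
       -1.19399145e+00, -2.58639243e-01]), 'joint_vel': array([ 0.00056713, -0.00238606,  0.00279179,  0.00011139, -0.0011898 ,
        0.00072779]), 'tau': array([-8.34518760e-04, -3.91051304e+01,  1.87586671e+01,  4.22236875e+00,
        1.23642947e-02, -1.32551709e-04]), 'tool_pos': array([0.16764967, 0.6016444 , 0.22172259]), 'ee_rot': array([ 1.89903994e+00, -2.50108583e+00,  1.66422765e-03]), 'ft_force': array([-0.18488489, -0.11113828, -0.25539404]), 'moment': array([-0.05293661, -0.02270804, -0.01350324]), 'grip_width': 0.08724442796785147}
```

View pics/scene0.png

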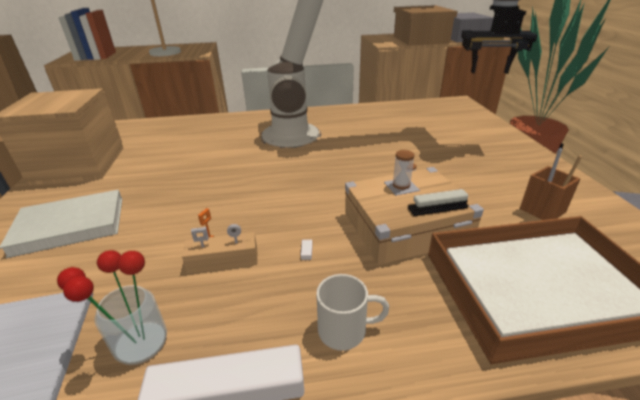

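View pics/side0.png

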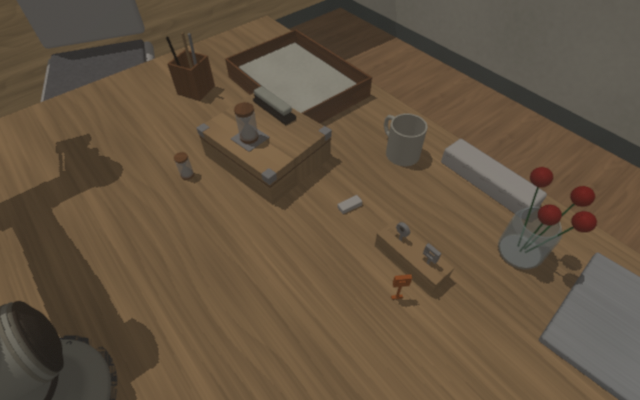

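The scene view shows the sandglass on the chest (403,170), the rectangular-bow key left in the stand (200,236), the round one (234,232), an orange decoy at (204,218), and the eraser at (307,249). In the side view they are at (246,122), (431,253), (402,231) and (401,285). The small sandglass is on the desk at (183,165).

```bash
python3 - <<'E'
from h import *
import pickle
d=pickle.load(open("d0.pkl","rb"));fs,ks=d["scene"];fd,kd=d["side"]
P={"glass_top":((404,156),(244,110)),"rect":((200,236),(431,253)),"round":((234,232),(402,231)),"orange":((204,216),(401,283)),"small":((410,167),(181,158))}
for n,(a,b) in P.items(): p,e=two(ks,a,kd,b);print(n,p.round(3),round(e,4))
for n,uv,z in [("eraser",(350,204),.014),("standA",(377,233),.045),("standB",(449,272),.045)]: print(n,onz(kd,*uv,z).round(3))
for n,uv in [("chest L",(201,132)),("front",(269,176)),("right",(328,130)),("plate L",(234,138))]: print(n,onz(kd,*uv,.085).round(3))
# crops
def c(f,x,y,w,h,s): return cv2.resize(f[y:y+h,x:x+w],(w*s,h*s),interpolation=cv2.INTER_CUBIC)
m=np.vstack([np.hstack([c(fd,195,85,140,110,3),c(fd,365,210,100,110,3)]),np.hstack([c(fs,340,140,140,90,3),c(fs,170,195,100,90,3)])])
save("m0.png",m)
E
```

```text
glass_top [0.534 0.217 0.161] 0.002
rect [ 0.621 -0.219  0.071] 0.0015
round [ 0.618 -0.154  0.069] 0.0009
orange [ 0.543 -0.222  0.063] 0.0001
small [0.399 0.291 0.054] 0.0019
eraser [ 0.619 -0.016  0.014]
standA [ 0.593 -0.117  0.045]
standB [ 0.632 -0.256  0.045]
chest L [0.463 0.304 0.085]
front [0.503 0.1   0.085]
right [0.681 0.129 0.085]
plate L [0.509 0.24  0.085]
```

View pics/m0.png

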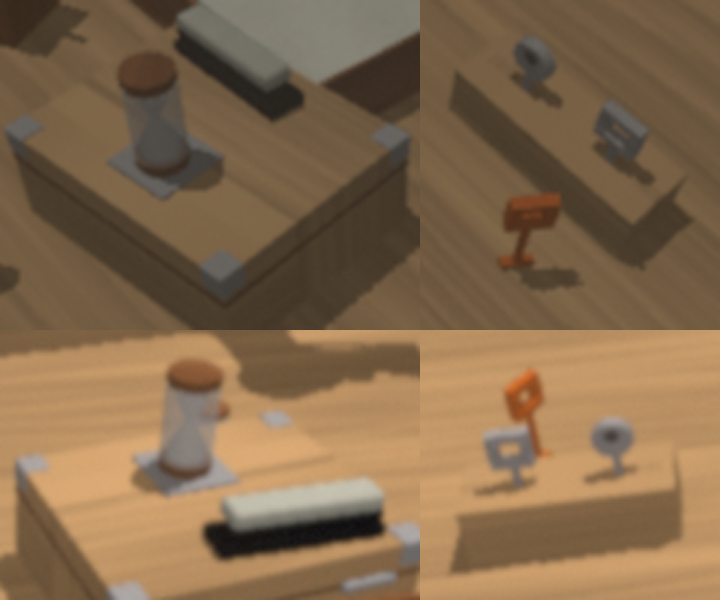

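The crops confirm that the lock's long axis lies roughly along chest x, the rectangular bow is the -y key, and the orange key stands on the desk in front of it. I'll move the wrist camera over the chest.

```bash
python3 -m creep '[[[0,0,0],[0.01,-0.01,-0.03],-1],[[0,0,0],[0.01,-0.01,-0.03],-1],[[0,0,0],[0.02,-0.035,0],-1],[[0,0,0],[0.02,-0.035,0],-1],[[0,0,0],[0.02,-0.035,0],-1],[[0,0,0],[0.02,-0.035,0],-1],[[0,0,0],[0.02,-0.035,0],-1],[[0,0,0],[0.02,-0.035,0],-1]]'
python3 -m creep '[[[0,0,0],[0.02,-0.035,0],-1],[[0,0,0],[0.02,-0.035,0],-1],[[0,0,0],[0.02,-0.035,0],-1],[[0,0,0],[0.02,-0.035,0],-1],[[0,0,0],[0.01,-0.01,0],-1],[[0,0,0],[0,0,0],-1]]'
python3 - <<'E'
from h import *
f,k=shot("wrist");save("w1.png",f);import pickle;pickle.dump((f,k),open("w1.pkl","wb"))
print(robot.get_state()["joint_pos"],proj(k,[.534,.217,.167]),proj(k,[.534,.217,.087]))
E
```

```text
time: 0.82
tool_pos: [0.3526, 0.4037, 0.2825]
ee_rot: [1.9, -2.501, -0.0]
ft_force: [1.5, 0.2, -0.8]
grip_width: 0.0868
time: 1.32
tool_pos: [0.4735, 0.2756, 0.282]
ee_rot: [1.893, -2.505, 0.001]
ft_force: [0.5, 0.1, 0.2]
grip_width: 0.0871
[ 8.25882781e-01  2.16132092e-01 -8.17006772e-02 -2.25348200e-04
 -1.27396509e+00  4.69829313e-01] [366.36404873 108.05663242] [355.40230001 108.9813493 ]
```

View pics/w1.png

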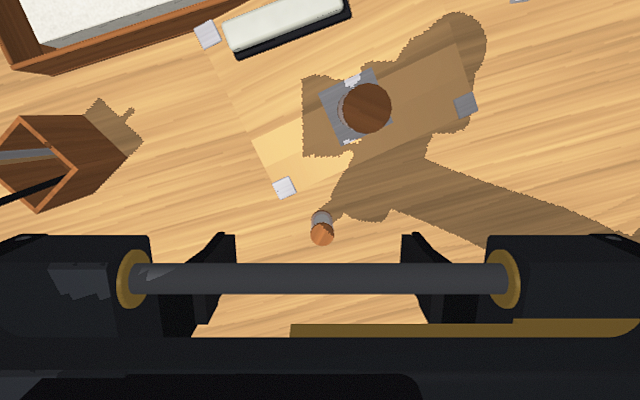

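The wrist view shows the sandglass top centred at (367,108), matching the prediction. The chest's front corner plates are at (284,187) and (466,104), and the rear-left one at (207,33).

```bash
python3 - <<'E'
from h import *
import pickle
f,k=pickle.load(open("w1.pkl","rb"))
FL,FR,RL=[onz(k,*p,.085) for p in [(284,187),(466,104),(207,33)]]
print(FL.round(4),FR.round(4),RL.round(4))
v=FL-FR;w=RL-FL;print("yaw",np.arctan2(-v[0],v[1]),np.arctan2(w[1],w[0]),np.linalg.norm(v),np.linalg.norm(w))
c=(FR+RL)/2;y=np.arctan2(-v[0],v[1]);print("chest c",c.round(4),"lock",(c-.04*np.array([np.cos(y),np.sin(y),0])).round(4))
# glass top disc
h=cv2.cvtColor(f,cv2.COLOR_RGB2HSV);m=((h[...,2]<150)&(h[...,1]>110)).astype(np.uint8)
m=cv2.morphologyEx(m,cv2.MORPH_OPEN,np.ones((7,7)))
n,l,st,ce=cv2.connectedComponentsWithStats(m)
i=l[108,367];print(st[i],ce[i]);g=onz(k,*ce[i],.167);print("glass",g.round(4))
s=robot.get_state();Rm=R.from_rotvec(s["ee_rot"]).as_matrix();print("tool delta",(Rm.T@(np.r_[g[:2],.118]-s["tool_pos"])).round(4))
E
```

```text
[0.4746 0.3136 0.085 ] [0.5073 0.1047 0.085 ] [0.6442 0.3402 0.085 ]
yaw 0.15516333946371222 0.15570853205692606 0.2114594276525857 0.17168414834577167
chest c [0.5758 0.2224 0.085 ] lock [0.5362 0.2163 0.085 ]
[ 343   84   49   49 1915] [367.06684073 107.88041775]
glass [0.534  0.2164 0.167 ]
tool delta [ 0.0415 -0.0755  0.1641]
```

```bash
python3 -m creep '[[[0,0,0],[0.0205,-0.0355,0],-1],[[0,0,0],[0.021,-0.036,0],-1],[[0,0,0],[0,-0.004,0.03],-1],[[0,0,0],[0,0,0.034],-1],[[0,0,0],[0,0,0.034],-1],[[0,0,0],[0,0,0.034],-1],[[0,0,0],[0,0,0.032],-1],[[0,0,0],[0,0,0],-1]]'
python3 -m creep '[[[0,0,0],[0,0,0],0.9],[[0,0,0],[0,0,0],0.9],[[0,0,0],[0,0,0],0.9],[[0,0,0],[0,0,0],0.9],[[0,0,0],[0,0,0],0.9],[[0,0,0],[0,0,0],0.9],[[0,0,0],[0,0,0],0.9],[[0,0,0],[0,0,0],0.9]]'
```

```text
time: 2.03
tool_pos: [0.5287, 0.2168, 0.1117]
ee_rot: [1.891, -2.491, -0.003]
ft_force: [-0.7, -0.8, -1.3]
grip_width: 0.0869
time: 2.7
tool_pos: [0.5337, 0.2182, 0.1189]
ee_rot: [-1.9, 2.502, 0.0]
ft_force: [-0.6, -1.4, 0.8]
grip_width: 0.0416
```

```bash
python3 -m creep '[[[0,0,0],[0,0,-0.01],0.9],[[0,0,0],[0,0,-0.025],0.9],[[0,0,0],[0,0,-0.03],0.9],[[0,0,0],[0,0,-0.03],0.9],[[0,0,0],[0.02,0.001,-0.005],0.9],[[0,0,0],[0.03,0.002,0],0.9],[[0,0,0],[0.035,0.002,0],0.9],[[0,0,0],[0.035,0.002,0],0.9]]'
python3 -m creep '[[[0,0,0],[0.035,0.002,0],0.9],[[0,0,0],[0.035,0.002,0],0.9],[[0,0,0],[0.035,0.002,0],0.9],[[0,0,0],[0.025,0.002,0],0.9],[[0,0,0],[0.01,0.001,0.01],0.9],[[0,0,0],[0,0,0.03],0.9],[[0,0,0],[0,0,0.035],0.9],[[0,0,0],[0,0,0.035],0.9]]'
python3 -m creep '[[[0,0,0],[0,0,0.03],0.9],[[0,0,0],[0,0,0.02],0.9],[[0,0,0],[0,0,0.01],0.9],[[0,0,0],[0,0,0],0.9],[[0,0,0],[0,0,0],0.9],[[0,0,0],[0,0,0],0.9]]'
```

```text
time: 3.37
tool_pos: [0.4939, 0.1036, 0.219]
ee_rot: [-1.901, 2.501, 0.0]
ft_force: [0.9, -0.4, -1.3]
grip_width: 0.0389
time: 4.03
tool_pos: [0.449, -0.0282, 0.1089]
ee_rot: [-1.897, 2.5, -0.002]
ft_force: [1.5, -1.8, -1.4]
grip_width: 0.0393
time: 4.53
tool_pos: [0.4495, -0.0277, 0.0496]
ee_rot: [-1.899, 2.5, -0.002]
ft_force: [-0.2, -0.3, -0.6]
grip_width: 0.0392
```

```bash
python3 -m creep '[[[0,0,0],[0,0,0.008],0.9],[[0,0,0],[0,0,0.005],0.9],[[0,0,0],[0,0,0.003],0.9],[[0,0,0],[0,0,0],0.9],[[0,0,0],[0,0,0],0.9],[[0,0,0],[0,0,0],0.9]]'; python3 - <<'E'
from h import *
f,k=shot("side");save("s2.png",cv2.resize(f[120:260,180:400],(660,420)))
E
```

```text
time: 5.03
tool_pos: [0.4484, -0.0279, 0.0325]
ee_rot: [-1.9, 2.502, 0.0]
ft_force: [0.2, 0.1, -1.7]
grip_width: 0.0393
```

View pics/s2.png

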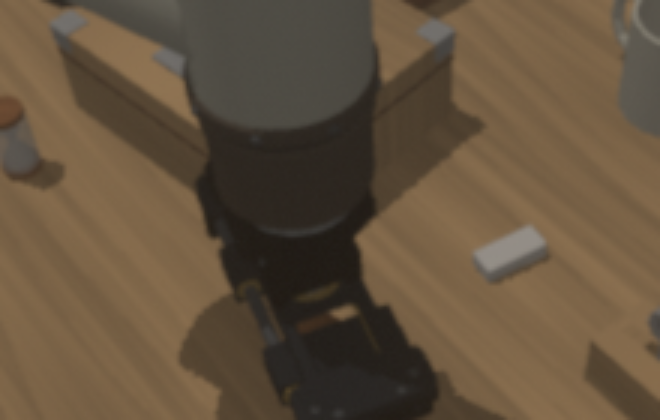

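The arm hides the glass, so I'll feel for the desk by force instead.

```bash
python3 -m creep '[[[0,0,0],[0,0,0.001],0.9],[[0,0,0],[0,0,0],0.9],[[0,0,0],[0,0,0],0.9]]';python3 -m creep '[[[0,0,0],[0,0,0.001],0.9],[[0,0,0],[0,0,0],0.9],[[0,0,0],[0,0,0],0.9]]'
```

```text
time: 5.33
tool_pos: [0.4486, -0.0279, 0.0323]
ee_rot: [-1.9, 2.501, -0.001]
ft_force: [-2.1, 0.3, 4.7]
grip_width: 0.0392
time: 5.58
tool_pos: [0.4487, -0.028, 0.0323]
ee_rot: [-1.9, 2.501, -0.001]
ft_force: [-3.9, 1.8, 14.7]
grip_width: 0.0395
```

```bash
python3 -m creep '[[[0,0,0],[0,0,-0.0015],0.9],[[0,0,0],[0,0,0],-1],[[0,0,0],[0,0,0],-1],[[0,0,0],[0,0,0],-1],[[0,0,0],[0,0,0],-1],[[0,0,0],[0,0,-0.02],-1],[[0,0,0],[0,0,-0.035],-1],[[0,0,0],[0,0,-0.035],-1]]'
python3 -m creep '[[[0,0,0],[0,0,-0.035],-1],[[0,0,7],[0,0,-0.035],-1],[[0,0,7],[0,0,-0.035],-1],[[0,0,7],[0,0,-0.03],-1],[[0,0,7],[0,0,-0.02],-1],[[0,0,7],[0,0,0],-1],[[0,0,7],[0,0,0],-1],[[0,0,7],[0,0,0],-1]]'
python3 -m creep '[[[0,0,7],[0,0,0],-1],[[0,0,7],[0,0,0],-1],[[0,0,0],[-0.03,-0.024,0],-1],[[0,0,0],[-0.03,-0.024,0],-1],[[0,0,0],[-0.03,-0.024,0],-1],[[0,0,0],[-0.03,-0.024,0],-1],[[0,0,0],[-0.02,-0.02,0],-1],[[0,0,0],[0,0,0],-1]]'
python3 -m creep '[[[0,0,0],[0,0,0],-1],[[0,0,0],[0,0,0],-1]]'
python3 - <<'E'
from h import *
f,k=shot("wrist");save("w3.png",f);import pickle;pickle.dump((f,k),open("w3.pkl","wb"))
s=robot.get_state();Rm=R.from_rotvec(s["ee_rot"]).as_matrix();print(s["joint_pos"],s["tool_pos"],Rm[:,0])
for p in [[.621,-.219,.088],[.618,-.154,.088],[.4485,-.028,.08]]: print(proj(k,p))
f2,k2=shot("side");save("s3.png",f2);pickle.dump((f2,k2),open("s3.pkl","wb"))
E
```

```text
time: 6.25
tool_pos: [0.4473, -0.0283, 0.122]
ee_rot: [1.898, -2.499, -0.002]
ft_force: [1.2, -0.4, -1.0]
grip_width: 0.0779
time: 6.92
tool_pos: [0.4483, -0.0279, 0.2772]
ee_rot: [-0.682, 3.066, 0.001]
ft_force: [0.3, 0.1, -1.3]
grip_width: 0.0871
time: 7.58
tool_pos: [0.6119, -0.1162, 0.274]
ee_rot: [0.308, -3.124, 0.001]
ft_force: [0.1, 0.8, -0.1]
grip_width: 0.0872
time: 7.75
tool_pos: [0.608, -0.1138, 0.2763]
ee_rot: [0.312, -3.124, -0.001]
ft_force: [-0.1, 0.1, 0.2]
grip_width: 0.0872
[ 7.66674000e-02  3.43270268e-01  8.16810326e-02 -1.61924837e-04
 -1.30983975e+00  1.23166957e-01] [ 0.60785832 -0.11352827  0.27697201] [-9.80107579e-01 -1.98466025e-01  6.08651317e-04]
[325.56718671  76.58820926]
[315.71908841 141.95033976]
[434.23718365 274.45341244]
```

View pics/w3.png

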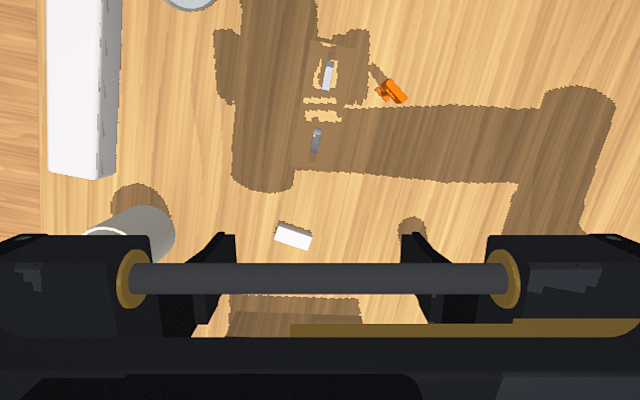

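The wrist view shows the rectangular key's bow top near (328,76), the round one near (316,141), and the orange decoy at (390,91), all near the predictions.

```bash
python3 - <<'E'
from h import *
import pickle
f,k=pickle.load(open("w3.pkl","rb"));f2,k2=pickle.load(open("s3.pkl","rb"))
h=cv2.cvtColor(f,cv2.COLOR_RGB2HSV);m=(h[...,1]<60).astype(np.uint8)
n,l,st,ce=cv2.connectedComponentsWithStats(m)
for i in range(1,n):
    if st[i][4]>25 and 280<ce[i][0]<360 and 40<ce[i][1]<170:
        r=cv2.minAreaRect(np.argwhere(l==i)[:,::-1].astype(np.float32));b=cv2.boxPoints(r);print(st[i],ce[i].round(1),[np.round(x,1) for x in r])
        w=[onz(k,*p,.088) for p in b];print(np.round(w,4)[:,:2].tolist(),onz(k,*ce[i],.088).round(4))
a=cv2.resize(f[30:190,270:420],None,fx=3,fy=3,interpolation=cv2.INTER_CUBIC)
u,v=proj(k2,[.4485,-.028,.04]).astype(int);b=cv2.resize(f2[v-80:v+80,max(0,u-50):u+50],(300,480),interpolation=cv2.INTER_CUBIC)
save("m3.png",np.hstack([a,b]))
E
```

```text
[321  61  13  31 248] [327.1  76.1] [array([327.2,  76. ]), array([ 8.2, 30.9]), np.float64(9.5)]
[[0.6232, -0.205], [0.624, -0.2339], [0.6159, -0.2343], [0.615, -0.2054]] [ 0.6196 -0.2198  0.088 ]
[310 127  12  27 190] [315.3 140. ] [array([315.4, 140.1]), array([ 7.6, 25.6]), np.float64(10.3)]
[[0.6225, -0.1424], [0.6228, -0.1688], [0.615, -0.169], [0.6145, -0.1426]] [ 0.6188 -0.1559  0.088 ]
```

View pics/m3.png

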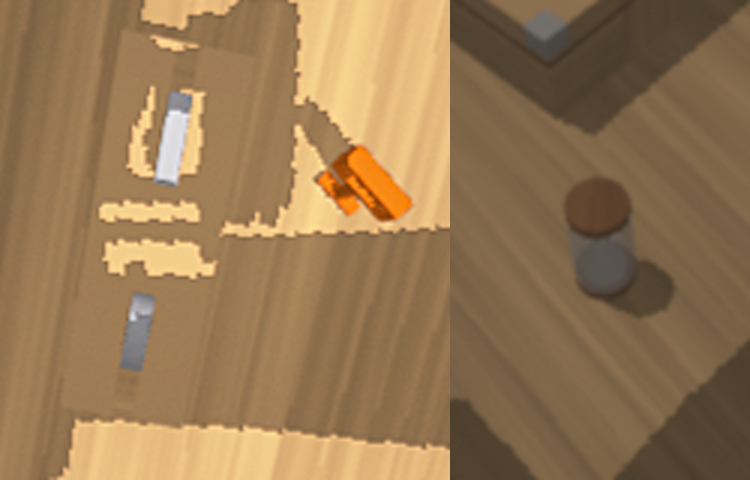

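The sandglass stands upright. The key is at about (0.6196,-0.2198) with the stand almost square to the world. I'll align and descend with the jaws half open to keep clear of the orange key.

```bash
python3 -m creep '[[[0,0,5],[-0.003,-0.035,0],0.1],[[0,0,5.3],[-0.003,-0.035,0],0.1],[[0,0,0],[-0.003,-0.03,0],0.1],[[0,0,0],[0,-0.006,0.025],0.1],[[0,0,0],[0,0,0.035],0.1],[[0,0,0],[0,0,0.03],0.1],[[0,0,0],[0,0,0.02],0.1],[[0,0,0],[0,0,0],0.1]]'
python3 -m creep '[[[0,0,0],[0,0,0],0.1],[[0,0,0],[0,0,0],0.1],[[0,0,0],[0,0,0],0.1]]'
python3 - <<'E'
from h import *
f,k=shot("wrist")
s=robot.get_state();Rm=R.from_rotvec(s["ee_rot"]).as_matrix();a=np.degrees(np.arctan2(Rm[1,0],Rm[0,0]))
print(s["joint_pos"].round(3),s["tool_pos"],a)
print("delta",(Rm.T@(np.array([.6196,-.2198,.057])-s["tool_pos"])).round(4))
E
```

```text
time: 8.52
tool_pos: [0.6255, -0.2165, 0.1623]
ee_rot: [0.031, -3.132, -0.004]
ft_force: [-0.6, 0.6, -0.7]
grip_width: 0.0431
time: 8.77
tool_pos: [0.6304, -0.2179, 0.17]
ee_rot: [-0.032, 3.137, -0.002]
ft_force: [-0.2, 0.4, 0.7]
grip_width: 0.0396
[-0.091  0.49   0.042  0.    -1.118  0.111] [ 0.63025693 -0.21791382  0.16977773] -178.83559244851577
delta [ 0.0112 -0.0016  0.1127]
```

```bash
python3 -m creep '[[[0,0,0],[0.011,-0.0015,0],0.1],[[0,0,0],[0,0,0],0.1],[[0,0,0],[0,0,0.025],0.1],[[0,0,0],[0,0,0.03],0.1],[[0,0,0],[0,0,0.03],0.1],[[0,0,0],[0,0,0.02],0.1],[[0,0,0],[0,0,0.0077],0.1],[[0,0,0],[0,0,0],0.1]]'
python3 -m creep '[[[0,0,0],[0,0,0],0.1],[[0,0,0],[0,0,0],0.1]]'
python3 -m creep '[[[0,0,0],[0,0,0],1],[[0,0,0],[0,0,0],1],[[0,0,0],[0,0,0],1],[[0,0,0],[0,0,0],1],[[0,0,0],[0,0,0],1],[[0,0,0],[0,0,0],1],[[0,0,0],[0,0,0],1]]'
```

```text
time: 9.48
tool_pos: [0.6175, -0.2195, 0.0528]
ee_rot: [0.031, -3.138, -0.001]
ft_force: [0.2, -0.1, -0.6]
grip_width: 0.0395
time: 9.65
tool_pos: [0.6199, -0.22, 0.0566]
ee_rot: [-0.032, 3.137, -0.002]
ft_force: [0.3, -0.2, 0.2]
grip_width: 0.0394
time: 10.23
tool_pos: [0.6181, -0.2197, 0.0545]
ee_rot: [0.031, -3.141, 0.0]
ft_force: [-0.4, 0.2, 1.3]
grip_width: 0.0076
```

Gripped at 7.6 mm. I'll lift, turn into line with the keyhole, and move to a pose where the wrist camera sees the lock.

```bash
python3 -m creep '[[[0,0,0],[0,0,-0.01],1],[[0,0,0],[0,0,-0.025],1],[[0,0,0],[0,0,-0.03],1],[[0,0,0],[0,0,-0.03],1],[[0,0,0],[0,0,-0.03],1],[[0,0,-4],[0,0,-0.02],1],[[0,0,-7],[0,0,-0.005],1],[[0,0,-7],[0,0,0],1]]'
python3 -m creep '[[[0,0,-7],[0,0,0],1],[[0,0,-7],[0,0,0],1],[[0,0,-7],[0,0,0],1],[[0,0,-7],[0,0,0],1],[[0,0,-7],[0,0,0],1],[[0,0,-7],[0,0,0],1],[[0,0,-7],[0,0,0],1],[[0,0,-7],[0,0,0],1]]'
python3 -m creep '[[[0,0,-7],[0,0,0],1],[[0,0,-7],[0,0,0],1],[[0,0,-7],[0,0,0],1],[[0,0,-2.8],[-0.02,0.004,0],1],[[0,0,0],[-0.035,0.008,0],1],[[0,0,0],[-0.035,0.008,0],1],[[0,0,0],[-0.035,0.008,0],1],[[0,0,0],[-0.035,0.008,0],1]]'
python3 -m creep '[[[0,0,0],[-0.035,0.008,0],1],[[0,0,0],[-0.035,0.008,0],1],[[0,0,0],[-0.035,0.008,0],1],[[0,0,0],[-0.035,0.008,0],1],[[0,0,0],[-0.035,0.008,0],1],[[0,0,0],[-0.035,0.008,0],1],[[0,0,0],[-0.035,0.008,0],1],[[0,0,0],[-0.035,0.008,0],1]]'
python3 -m creep '[[[0,0,0],[-0.035,0,0],1],[[0,0,0],[-0.004,0,0],1],[[0,0,0],[0,0,0],1],[[0,0,0],[0,0,0],1],[[0,0,0],[0,0,0],1]]'
python3 - <<'E'
from h import *
f,k=shot("wrist");save("w4.png",f);import pickle;pickle.dump((f,k),open("w4.pkl","wb"))
s=robot.get_state();Rm=R.from_rotvec(s["ee_rot"]).as_matrix()
print(s["joint_pos"].round(3),s["tool_pos"],np.degrees(np.arctan2(Rm[1,0],Rm[0,0])),Rm[2])
print(proj(k,s["tool_pos"]),proj(k,s["tool_pos"]+Rm[:,2]*.045),proj(k,[.536,.216,.087]))
f2,k2=shot("side");f3,k3=shot("scene");pickle.dump((f2,k2,f3,k3),open("s4.pkl","wb"))
for kk in (k2,k3): print(proj(kk,s["tool_pos"]+Rm[:,2]*.045))
E
```

```text
time: 10.9
tool_pos: [0.6193, -0.22, 0.2083]
ee_rot: [-0.531, 3.091, -0.003]
ft_force: [0.1, -0.1, -0.9]
grip_width: 0.0075
time: 11.57
tool_pos: [0.6179, -0.2197, 0.2049]
ee_rot: [1.923, -2.484, -0.0]
ft_force: [-0.1, 1.3, 0.9]
grip_width: 0.0076
time: 12.23
tool_pos: [0.5577, -0.0658, 0.2049]
ee_rot: [2.387, -2.043, 0.0]
ft_force: [0.8, 0.9, -0.1]
grip_width: 0.0078
time: 12.9
tool_pos: [0.451, 0.2011, 0.2052]
ee_rot: [-2.387, 2.041, -0.0]
ft_force: [1.3, -0.4, -0.8]
grip_width: 0.0077
time: 13.32
tool_pos: [0.446, 0.2373, 0.2045]
ee_rot: [2.386, -2.043, -0.0]
ft_force: [0.4, -0.4, -0.9]
grip_width: 0.0077
[ 0.81   0.196 -0.308  0.    -1.067  0.915] [0.44608675 0.23709065 0.20447218] -81.16542482770039 [ 2.59078975e-04  3.02679956e-04 -9.99999921e-01]
[317.0951194  250.65162487] [317.26408766 223.11207833] [360.48719468  92.99942469]
[201.12616754 124.35368413]
[400.05315402 138.85515477]
```

View pics/w4.png

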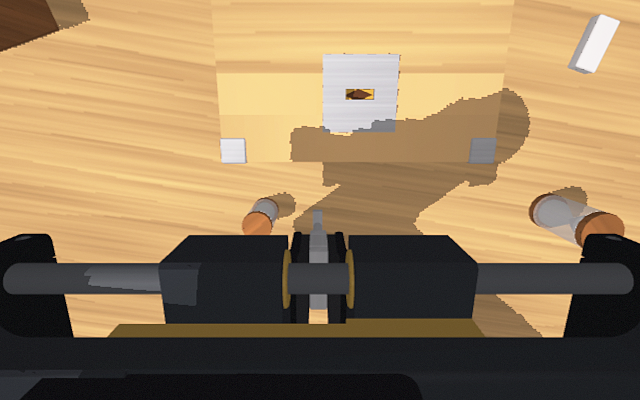

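The keyhole at (360,94) is long across the picture, so its long way runs along chest y and the key needs another quarter turn. The key's foot is visible at about (317,212). I'll measure both in this one picture.

```bash
python3 - <<'E'
from h import *
import pickle
f,k=pickle.load(open("w4.pkl","rb"));s=robot.get_state()
h=cv2.cvtColor(f,cv2.COLOR_RGB2HSV)
m=((h[...,1]>70)).astype(np.uint8)[70:118,335:390]
n,l,st,ce=cv2.connectedComponentsWithStats(m)
for i in range(1,n):
    if st[i][4]>20:
        r=cv2.minAreaRect(np.argwhere(l==i)[:,::-1].astype(np.float32));b=cv2.boxPoints(r)+[335,70]
        print(st[i],(ce[i]+[335,70]),r);w=np.array([onz(k,*p,.087)[:2] for p in b]);print(w.round(4).tolist(),w.mean(0).round(4))
        for a in (0,1): print(np.linalg.norm(w[a]-w[a+1]).round(4),np.degrees(np.arctan2(*(w[a+1]-w[a])[::-1])).round(1))
mp=(h[...,1]<60).astype(np.uint8)[45:140,310:410]
ys,xs=np.nonzero(cv2.morphologyEx(mp,cv2.MORPH_OPEN,np.ones((5,5))))
r=cv2.minAreaRect(np.c_[xs,ys].astype(np.float32));c=np.array(r[0])+[310,45];print("plate",c,r[1:],onz(k,*c,.087))
print(np.array2string(h[202:236:2,304:332:1,1],max_line_width=200))
R_=R.from_rotvec(s["ee_rot"]).as_matrix()
for y in (-.01,0,.01):
  for z in (.0395,.045): print(y,z,proj(k,s["tool_pos"]+R_@[0,y,z]).round(1))
E
```

```text
[ 11  19  28  11 292] [359.47945205  93.74315068] ((24.5, 24.0), (10.0, 27.0), 90.0)
[[0.5372, 0.2281], [0.5405, 0.2067], [0.533, 0.2051], [0.5297, 0.2267]] [0.5351 0.2166]
0.0217 -81.1
0.0077 -168.7
plate [361.   92.5] ((77.0, 76.0), 90.0) [0.53643916 0.21566415 0.087     ]
[[113 111 111 111 111 111 112 111 112 111 113 112 123 121 119 120 119 118 119 120 119 120 120 120 119 119 117 118]
 [120 117 115 114 115 111 115 112 115 116 124 117 120 121 119 119 117 117 122 119 118 119 121 117 117 120 119 120]
 [119 119 119 118 120 122 120 119 116 118 117 118 120 119 119 117 116 118 117 118 118 122 119 118 119 119 119 118]
 [118 118 119 121 122 116 116 120 121 116 117 119 118 119 119 121 117 115 120 124 119 117 117 121 117 115 117 116]
 [119 120 120 118 117 117 119 123  86   7  23  18  18  16  18  18  22  35  75 128 119 117 119 118 121 115 116 117]
 [117 117 117 116 121 116 121 127  83  10   8   8   8   4   2   6   6  17  69 128 119 121 120 119 117 118 118 117]
 [121 118 123 118 118 119 121 126  86  16   8   4   8   6   4   4   6  17  75 128 119 119 115 117 118 119 119 118]
 [119 120 120 122 1
[... 580 characters left out ...]
9 120 125 110  38  14   5   7   7   7   7   9  21  80 124 121 116 115 115 116 120 118 120]
 [119 120 119 119 120 119 123 124 109  37  10   5   7   5   5   7   7  18  85 130 124 122 117 118 117 115 117 116]
 [115 117 118 116 118 125  91  59  31   5   9   7   7   7   7   7   7  11   9  17   9  62 110 125 121 119 119 116]
 [119 117 119 121 122 108  23  18   9   5   7   2   9   5   7   4   5   5   7   7   7  24  78 126 119 118 118 117]
 [ 89  95  98 101 100  91  10   9   4   7   7   4   9   9   7   7   4   2   2   7   9   9  23  94  97 103  92  99]]
-0.01 0.0395 [317.2 210.8]
-0.01 0.045 [317.2 208.4]
0 0.0395 [317.2 225.7]
0 0.045 [317.2 222.9]
0.01 0.0395 [317.2 240.2]
0.01 0.045 [317.2 237.1]
```

```bash
python3 -m creep '[[[0,0,7],[0,0,0],1],[[0,0,7],[0,0,0],1],[[0,0,7],[0,0,0],1],[[0,0,7],[0,0,0],1],[[0,0,7],[0,0,0],1],[[0,0,7],[0,0,0],1],[[0,0,7],[0,0,0],1],[[0,0,7],[0,0,0],1]]'
python3 -m creep '[[[0,0,7],[0,0,0],1],[[0,0,7],[0,0,0],1],[[0,0,7],[0,0,0],1],[[0,0,7],[0,0,0],1],[[0,0,6],[0,0,0],1],[[0,0,0],[-0.03,-0.003,0],1],[[0,0,0],[-0.03,-0.003,0],1],[[0,0,0],[-0.025,-0.004,0.01],1]]'
python3 -m creep '[[[0,0,0],[0,0,0.025],1],[[0,0,0],[0,0,0.02],1],[[0,0,0],[0,0,0],1],[[0,0,0],[0,0,0],1],[[0,0,0],[0,0,0],1]]'
python3 - <<'E'
from h import *
f,k=shot("wrist");import pickle;pickle.dump((f,k),open("w5.pkl","wb"))
s=robot.get_state();Rm=R.from_rotvec(s["ee_rot"]).as_matrix()
print(s["joint_pos"].round(3),s["tool_pos"],np.degrees(np.arctan2(Rm[1,0],Rm[0,0])),Rm[2])
print(proj(k,s["tool_pos"]),proj(k,s["tool_pos"]+Rm[:,2]*.0455),proj(k,[.536,.216,.087]))
save("w5.png",cv2.resize(f[80:260,220:420],(800,720),interpolation=cv2.INTER_CUBIC)[:600])
E
```

```text
time: 14.13
tool_pos: [0.4462, 0.2374, 0.2044]
ee_rot: [1.138, -2.928, 0.0]
ft_force: [-0.6, 0.4, 0.2]
grip_width: 0.0076
time: 14.8
tool_pos: [0.5345, 0.2416, 0.1966]
ee_rot: [-0.244, 3.127, 0.003]
ft_force: [0.9, 0.7, 0.0]
grip_width: 0.0077
time: 15.22
tool_pos: [0.5324, 0.2415, 0.1507]
ee_rot: [-0.244, 3.13, 0.001]
ft_force: [0.0, -0.5, 0.5]
grip_width: 0.0077
[ 0.704  0.375 -0.198  0.001 -0.995 -0.548] [0.53243986 0.24189073 0.15118148] -171.06532002735267 [-0.0030135   0.00102421 -0.99999493]
[317.25589318 253.14903029] [317.35758171 224.85532613] [318.36912961 180.34690461]
```

View pics/w5.png

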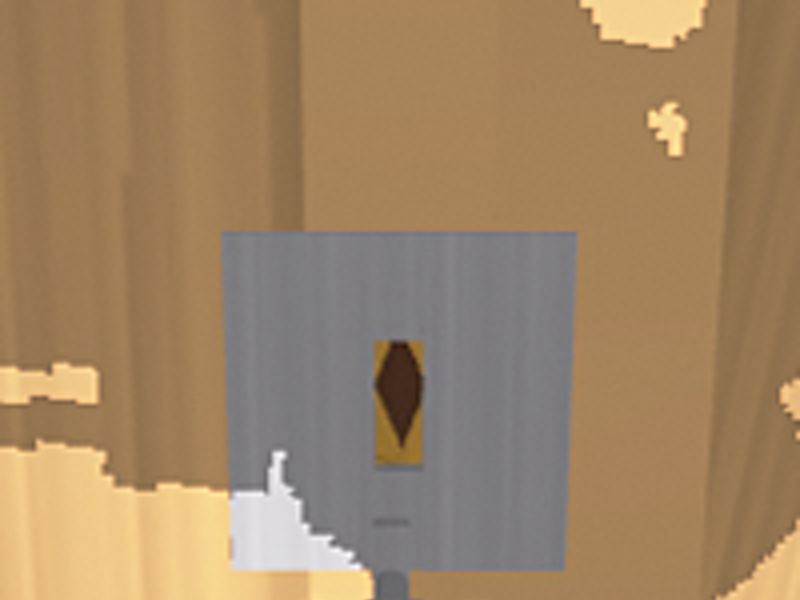

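The crop shows the keyhole lined up with the picture's columns at full-frame cols 313.5–326 and rows 165–197. The key foot's near edge is at about (317.9,210).

```bash
python3 - <<'E'
from h import *
import pickle
f,k=pickle.load(open("w5.pkl","rb"));s=robot.get_state();Rm=R.from_rotvec(s["ee_rot"]).as_matrix()
T=lambda p:Rm.T@(p-s["tool_pos"])
h=cv2.cvtColor(f,cv2.COLOR_RGB2HSV)
print(h[160:202:1,319,1]);print(h[180,306:334,1],h[180,306:334,2]);print(h[196:214,318,2]);print(h[212,306:334,2]);print(h[220,306:334,2])
for u,v in [(313.3,165),(326,165),(313.3,196.7),(326,196.7)]: print(u,v,T(onz(k,u,v,.087)).round(4))
# plate corners
for u,v in [(275.2,138),(364,138),(277.7,222.5),(361,222.5)]: print("pl",T(onz(k,u,v,.087)).round(4))
for y in (-.0085,-.01): print(y,proj(k,s["tool_pos"]+Rm@[0,y,.0455]),proj(k,s["tool_pos"]+Rm@[0,y,.044]))
E
```

```text
[  6   6   6   6   6  61 180 148 154 146 144 154 154 146 152 149 144 148
 144 146 159 150 150 162 143 151 134 145 153 162 162 167 171 173 178 150
  23  14   8   2   6   6]
[  6   8   6   4   6   6  16  47 148 176 146 154 152 159 140 144 165 157
 177  55   8   6   4   8   4   4   6   4] [127 127 125 124 125 125 131 129 146 107  61  63  67  69  69  69  68  65
  62 107 128 130 124 126 127 130 133 130]
[105 114 127 127 122 123 124 124 124 125 123 123 124 116 104 113 125 122]
[128 125 129 126 124 124 125 126 124 123 125 127 125 128 130 129 127 125
 123 125 126 125 124 126 130 133 135 129]
[229 182 148 156 134 119 125 124 122 123 125 124 124 125 127 127 127 127
 125 127 127 123 125 127 129 135 132 129]
313.3 165 [-0.0028 -0.0369  0.0642]
326 165 [ 0.0059 -0.0369  0.0641]
313.3 196.7 [-0.0029 -0.0145  0.0642]
326 196.7 [ 0.0061 -0.0145  0.0641]
pl [-0.0283 -0.0552  0.0642]
pl [ 0.0314 -0.0552  0.064 ]
pl [-0.0286  0.0047  0.0643]
pl [0.0314 0.0047 0.0641]
-0.0085 [317.34947133 212.55534077] [317.34669257 213.23040456]
-0.01 [317.34802288 210.3586708 ] [317.3452293  211.02012969]
```

```bash
python3 -m creep '[[[0,0,0],[0.0012,-0.0125,0],1],[[0,0,0],[0,-0.0123,0],1],[[0,0,0],[0,0,0.006],1],[[0,0,0],[0,0,0.006],1],[[0,0,0],[0,0,0],1],[[0,0,0],[0,0,0],1],[[0,0,0],[0,0,0],1]]'
python3 -m creep '[[[0,0,0],[0,0,0.003],1],[[0,0,0],[0,0,0.003],1],[[0,0,0],[0,0,0.002],1],[[0,0,0],[0,0,0],1],[[0,0,0],[0,0,0],1]]'
```

```text
time: 15.85
tool_pos: [0.5342, 0.2171, 0.1373]
ee_rot: [-0.245, 3.132, -0.0]
ft_force: [0.4, 0.3, -1.1]
grip_width: 0.0072
time: 16.27
tool_pos: [0.5341, 0.2169, 0.1291]
ee_rot: [0.245, -3.132, 0.001]
ft_force: [-0.6, -0.2, -0.8]
grip_width: 0.0077
```

The foot is about 3 mm inside the keyhole with no contact force. Going down to the upper pin.

```bash
python3 -m creep '[[[0,0,0],[0,0,0.002],1],[[0,0,0],[0,0,0.002],1],[[0,0,0],[0,0,0.002],1],[[0,0,0],[0,0,0],1],[[0,0,0],[0,0,0],1]]'
python3 -m creep '[[[0,0,0],[0,0,0.001],1],[[0,0,0],[0,0,0.001],1],[[0,0,0],[0,0,0.001],1],[[0,0,0],[0,0,0],1],[[0,0,0],[0,0,0],1]]'
```

```text
time: 16.68
tool_pos: [0.5341, 0.2169, 0.1232]
ee_rot: [0.244, -3.132, 0.0]
ft_force: [0.4, -0.4, -1.0]
grip_width: 0.0072
time: 17.1
tool_pos: [0.5341, 0.2169, 0.1203]
ee_rot: [0.244, -3.132, 0.0]
ft_force: [-0.5, 0.3, -0.7]
grip_width: 0.0078
```

```bash
python3 -m creep '[[[0,0,0],[0,0,0.001],1],[[0,0,0],[0,0,0.0005],1],[[0,0,0],[0,0,0],1],[[0,0,0],[0,0,0],1]]'
python3 -m creep '[[[0,0,4],[0,0,0],1],[[0,0,4],[0,0,0],1],[[0,0,4],[0,0,0],1],[[0,0,0],[0,0,0],1],[[0,0,0],[0,0,0],1]]'
```

```text
time: 17.43
tool_pos: [0.5341, 0.2169, 0.1188]
ee_rot: [0.244, -3.132, 0.0]
ft_force: [-0.7, -0.4, -1.1]
grip_width: 0.0072
time: 17.85
tool_pos: [0.5342, 0.2169, 0.1189]
ee_rot: [0.081, 3.14, 0.0]
ft_force: [-0.6, -0.4, -0.1]
grip_width: 0.0075
```

```bash
python3 -m creep '[[[0,0,0],[0,0,0.001],1],[[0,0,0],[0,0,0],1],[[0,0,0],[0,0,0],1]]'
python3 -m creep '[[[0,0,0],[0,0,0.001],1],[[0,0,0],[0,0,0],1],[[0,0,0],[0,0,0],1]]'
```

```text
time: 18.1
tool_pos: [0.5341, 0.2169, 0.1178]
ee_rot: [-0.083, -3.14, 0.0]
ft_force: [0.9, 0.3, -0.2]
grip_width: 0.0075
time: 18.35
tool_pos: [0.5342, 0.217, 0.1168]
ee_rot: [0.084, 3.14, 0.0]
ft_force: [-0.4, -0.5, -0.5]
grip_width: 0.0076
```

```bash
python3 -m creep '[[[0,0,0],[0,0,0.001],1],[[0,0,0],[0,0,0],1],[[0,0,0],[0,0,0],1]]'
python3 -m creep '[[[0,0,0],[0,0,0.001],1],[[0,0,0],[0,0,0],1],[[0,0,0],[0,0,0],1]]'
python3 -c "
from h import *
s=robot.get_state();print(s['moment'],s['ft_force'])
f,k=shot('wrist');save('w6.png',cv2.resize(f[120:260,220:420],(800,560),interpolation=cv2.INTER_CUBIC))"
```

```text
time: 18.6
tool_pos: [0.5343, 0.2169, 0.1158]
ee_rot: [0.084, 3.14, 0.0]
ft_force: [1.0, 0.6, -0.7]
grip_width: 0.0074
time: 18.85
tool_pos: [0.5342, 0.2169, 0.1148]
ee_rot: [0.084, 3.14, 0.0]
ft_force: [0.6, -0.2, -1.0]
grip_width: 0.0075
[ 0.15010756 -0.30257609  0.00198075] [ 0.63039781 -0.1812647  -0.98268437]
```

View pics/w6.png

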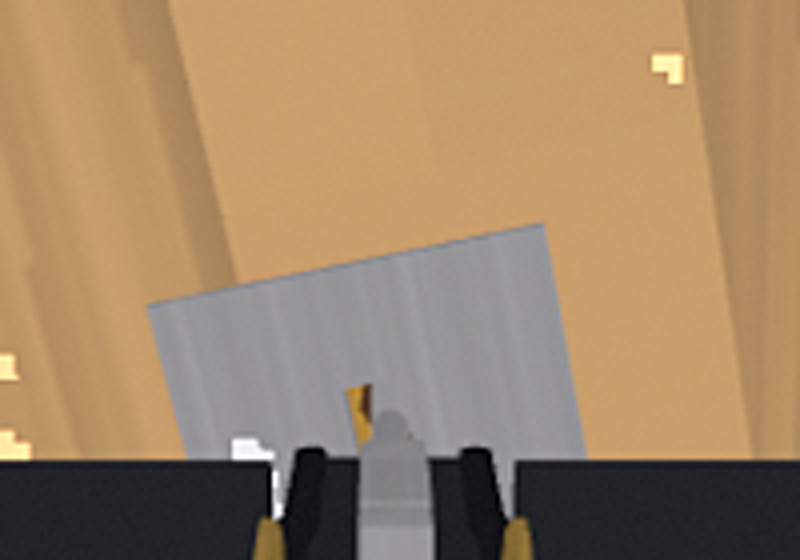

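The key sits in the slot and isn't slipping. With no pin contact at 12° clockwise, it looks as if it's passing the upper pin. I'll continue down gently and watch the force.

```bash
python3 -m creep '[[[0,0,1],[0,0,0.001],1],[[0,0,0],[0,0,0.001],1],[[0,0,0],[0,0,0],1],[[0,0,0],[0,0,0],1]]'
python3 -m creep '[[[0,0,0],[0,0,0.001],1],[[0,0,0],[0,0,0.001],1],[[0,0,0],[0,0,0],1],[[0,0,0],[0,0,0],1]]'
python3 -m creep '[[[0,0,0],[0,0,0.001],1],[[0,0,0],[0,0,0.001],1],[[0,0,0],[0,0,0],1],[[0,0,0],[0,0,0],1]]'
```

```text
time: 19.23
tool_pos: [0.5341, 0.2169, 0.1127]
ee_rot: [-0.112, -3.14, 0.0]
ft_force: [0.7, -0.3, 0.1]
grip_width: 0.0076
time: 19.57
tool_pos: [0.5341, 0.2169, 0.1107]
ee_rot: [-0.112, -3.139, 0.0]
ft_force: [1.2, -0.1, 0.5]
grip_width: 0.0077
time: 19.9
tool_pos: [0.534, 0.2169, 0.1087]
ee_rot: [-0.112, -3.139, 0.0]
ft_force: [0.6, -0.0, 0.0]
grip_width: 0.0078
```

```bash
python3 -m creep '[[[0,0,-4],[0,0,0],1],[[0,0,-4],[0,0,0],1],[[0,0,-4],[0,0,0],1],[[0,0,0],[0,0,0],1],[[0,0,0],[0,0,0],1]]'
python3 -c "
from h import *
s=robot.get_state();print(s['moment'],s['ft_force'])"
```

```text
time: 20.32
tool_pos: [0.5341, 0.2169, 0.1088]
ee_rot: [0.214, -3.134, 0.0]
ft_force: [0.8, -1.2, -0.0]
grip_width: 0.0077
[0.11655539 0.01188624 0.01969894] [ 0.8101858  -1.16435448 -0.04347398]
```

```bash
python3 -m creep '[[[0,0,-4],[0,0,0],1],[[0,0,-4],[0,0,0],1],[[0,0,-4],[0,0,0],1],[[0,0,-4],[0,0,0],1],[[0,0,0],[0,0,0],1],[[0,0,0],[0,0,0],1]]'
python3 -m creep '[[[0,0,0],[0,0,0.001],1],[[0,0,0],[0,0,0],1],[[0,0,0],[0,0,0],1]]'
python3 -c "
from h import *
s=robot.get_state();print(s['moment'],s['ft_force'])"
```

```text
time: 20.82
tool_pos: [0.5341, 0.2169, 0.1089]
ee_rot: [0.647, -3.074, 0.0]
ft_force: [0.3, 0.2, -0.5]
grip_width: 0.0076
time: 21.07
tool_pos: [0.5341, 0.2169, 0.1077]
ee_rot: [0.65, -3.073, 0.0]
ft_force: [-0.8, 0.2, 0.4]
grip_width: 0.0077
[ 0.10187706 -0.01991993  0.03161969] [-0.76419721  0.16526987  0.41404317]
```

```bash
python3 -m creep '[[[0,0,-1],[0,0,0.001],1],[[0,0,-1],[0,0,0],1],[[0,0,0],[0,0,0],1]]'
python3 -m creep '[[[0,0,0],[0,0,0.001],1],[[0,0,0],[0,0,0],1],[[0,0,0],[0,0,0],1]]'
python3 -m creep '[[[0,0,0],[0,0,0.001],1],[[0,0,0],[0,0,0],1],[[0,0,0],[0,0,0],1]]'
```

```text
time: 21.32
tool_pos: [0.5341, 0.2169, 0.1068]
ee_rot: [0.706, -3.061, 0.0]
ft_force: [-0.6, -0.0, 0.1]
grip_width: 0.0075
time: 21.57
tool_pos: [0.5342, 0.2169, 0.1058]
ee_rot: [0.705, -3.061, 0.0]
ft_force: [-0.1, 0.9, 0.4]
grip_width: 0.0075
time: 21.82
tool_pos: [0.5342, 0.2169, 0.1048]
ee_rot: [0.705, -3.061, 0.0]
ft_force: [0.4, 0.8, -0.2]
grip_width: 0.0077
```

```bash
python3 -m creep '[[[0,0,0],[0,0,0.001],1],[[0,0,0],[0,0,0.001],1],[[0,0,0],[0,0,0.001],1],[[0,0,0],[0,0,0],1],[[0,0,0],[0,0,0],1]]'
python3 -m creep '[[[0,0,0],[0,0,0.001],1],[[0,0,0],[0,0,0.001],1],[[0,0,0],[0,0,0.001],1],[[0,0,0],[0,0,0],1],[[0,0,0],[0,0,0],1]]'
python3 -m creep '[[[0,0,0],[0,0,0.001],1],[[0,0,0],[0,0,0],1],[[0,0,0],[0,0,0],1]]'
python3 -m creep '[[[0,0,0],[0,0,0.001],1],[[0,0,0],[0,0,0],1],[[0,0,0],[0,0,0],1]]'
```

```text
time: 22.23
tool_pos: [0.5342, 0.2169, 0.1018]
ee_rot: [0.705, -3.061, 0.0]
ft_force: [-0.2, 0.0, -0.6]
grip_width: 0.0071
time: 22.65
tool_pos: [0.534, 0.2168, 0.0987]
ee_rot: [0.705, -3.061, 0.0]
ft_force: [0.2, 0.2, -0.5]
grip_width: 0.0075
time: 22.9
tool_pos: [0.5341, 0.2169, 0.0978]
ee_rot: [0.705, -3.061, -0.0]
ft_force: [-0.1, -0.3, -0.1]
grip_width: 0.0077
time: 23.15
tool_pos: [0.5341, 0.2169, 0.0968]
ee_rot: [0.705, -3.061, 0.0]
ft_force: [1.3, -0.3, -1.2]
grip_width: 0.0076
```

```bash
python3 -m creep '[[[0,0,0],[0,0,0.001],1],[[0,0,0],[0,0,0],1],[[0,0,0],[0,0,0],1]]'
python3 -m creep '[[[0,0,0],[0,0,0.001],1],[[0,0,0],[0,0,0],1],[[0,0,0],[0,0,0],1]]'
python3 -m creep '[[[0,0,0],[0,0,0.001],1],[[0,0,0],[0,0,0],1],[[0,0,0],[0,0,0],1]]'
```

```text
time: 23.4
tool_pos: [0.5341, 0.2169, 0.0958]
ee_rot: [0.705, -3.061, 0.0]
ft_force: [-0.4, -0.2, -1.6]
grip_width: 0.0078
time: 23.65
tool_pos: [0.5344, 0.2171, 0.0954]
ee_rot: [-0.705, 3.061, 0.0]
ft_force: [-0.7, -0.6, 3.9]
grip_width: 0.0078
time: 23.9
tool_pos: [0.5347, 0.2172, 0.0953]
ee_rot: [-0.705, 3.06, 0.0]
ft_force: [-1.7, -0.7, 7.7]
grip_width: 0.0077
```

Contact at TCP z = 0.0954, which puts the foot at about 0.051: fully home. Turning clockwise.

```bash
python3 -m creep '[[[0,0,5],[0,0,0],1],[[0,0,5],[0,0,0],1],[[0,0,5],[0,0,0],1],[[0,0,5],[0,0,0],1],[[0,0,5],[0,0,0],1],[[0,0,5],[0,0,0],1],[[0,0,5],[0,0,0],1],[[0,0,5],[0,0,0],1]]'
python3 -c "
from h import *
s=robot.get_state();print(s['moment'],s['ft_force'])"
python3 -m creep '[[[0,0,5],[0,0,0],1],[[0,0,5],[0,0,0],1],[[0,0,5],[0,0,0],1],[[0,0,5],[0,0,0],1],[[0,0,5],[0,0,0],1],[[0,0,5],[0,0,0],1],[[0,0,0],[0,0,0],1],[[0,0,0],[0,0,0],1]]'
python3 -c "
from h import *
s=robot.get_state();print(s['moment'],s['ft_force'],s['joint_pos'].round(3))"
```

```text
time: 24.57
tool_pos: [0.5353, 0.2178, 0.0953]
ee_rot: [0.389, 3.114, 0.003]
ft_force: [-0.8, 1.2, 6.7]
grip_width: 0.0074
[0.30136003 0.25046871 0.08457519] [-0.81770207  1.15811055  6.66519971]
time: 25.23
tool_pos: [0.5355, 0.2178, 0.0954]
ee_rot: [1.176, 2.91, 0.005]
ft_force: [-0.5, 0.2, 5.7]
grip_width: 0.0073
[ 0.23085944 -0.02790883  0.11716735] [-0.46098702  0.16099293  5.69218242] [ 6.670e-01  4.250e-01 -2.800e-01  1.000e-03 -8.610e-01 -1.436e+00]
```

The spring is engaged: moment 0.12 N m at 53°. Continuing to the stop.

```bash
python3 -m creep '[[[0,0,5],[0,0,0],1],[[0,0,5],[0,0,0],1],[[0,0,5],[0,0,0],1],[[0,0,5],[0,0,0],1],[[0,0,5],[0,0,0],1],[[0,0,5],[0,0,0],1],[[0,0,4],[0,0,0],1],[[0,0,0],[0,0,0],1]]'
python3 -c "
from h import *
s=robot.get_state();print(s['moment'],s['ft_force'])"
python3 -m creep '[[[0,0,3],[0,0,0],1],[[0,0,2],[0,0,0],1],[[0,0,0],[0,0,0],1],[[0,0,0],[0,0,0],1]]'
python3 -c "
from h import *
s=robot.get_state();print(s['moment'],s['ft_force'])
v=s['ee_rot'];print(188.9-(np.degrees(2*np.arctan2(v[1],v[0]))%360))"
```

```text
time: 25.9
tool_pos: [0.5358, 0.2178, 0.0954]
ee_rot: [1.978, 2.438, 0.006]
ft_force: [-0.5, -0.3, 4.5]
grip_width: 0.0077
[ 0.06896197 -0.31489455  0.13836993] [-0.51305768 -0.32086131  4.5491329 ]
time: 26.23
tool_pos: [0.5358, 0.2177, 0.0954]
ee_rot: [2.08, 2.352, 0.006]
ft_force: [1.5, -0.0, 5.2]
grip_width: 0.0076
[-0.02153945 -0.26679801  0.07519248] [ 1.53835477 -0.03234039  5.1717736 ]
91.89410920245761
```

```bash
for i in 1 2; do python3 -m creep '[[[0,0,2],[0,0,0],1],[[0,0,0],[0,0,0],1],[[0,0,0],[0,0,0],1],[[0,0,0],[0,0,0],1]]' >/dev/null
python3 -c "
from h import *
for i in range(3):
  s=robot.get_state();print(s['moment'].round(3),s['ft_force'].round(1),s['grip_width']); robot.read_camera('side')
v=s['ee_rot'];print(188.9-(np.degrees(2*np.arctan2(v[1],v[0]))%360))"; done
```

```text
[ 0.026 -0.374  0.141] [-0.   0.4  6.1] 0.007606573629758755
[-0.017 -0.363  0.126] [0.1 0.5 4.8] 0.007625621683605933
[ 0.011 -0.35   0.139] [ 0.8 -0.8  5.3] 0.007842372600777482
93.88770846268841
[-0.051 -0.337  0.244] [1.  0.4 4. ] 0.007804389397373197
[-0.058 -0.42   0.22 ] [ 0.5 -0.3  5.3] 0.00777993987449185
[-0.041 -0.403  0.284] [0.7 0.5 5.1] 0.007792835347461907
95.86354787356824
```

The moment is now rising steeply (0.13 to 0.25 N m), so the key is reaching the stop. A little more, then a check picture.

```bash
python3 -m creep '[[[0,0,2],[0,0,0],1],[[0,0,0],[0,0,0],1],[[0,0,0],[0,0,0],1],[[0,0,0],[0,0,0],1],[[0,0,0],[0,0,0],1],[[0,0,0],[0,0,0],1]]'
python3 -c "
from h import *
for i in range(3):
  s=robot.get_state();print(s['moment'].round(3),s['ft_force'].round(1),s['tool_pos']); f,k=shot('wrist')
v=s['ee_rot'];print(188.9-(np.degrees(2*np.arctan2(v[1],v[0]))%360))
g,_=shot('side')
save('w7.png',np.hstack([cv2.resize(f[100:330,210:430],(400,418)),cv2.resize(g[60:300,130:470],(400,418))]))"
```

```text
time: 27.7
tool_pos: [0.5358, 0.2177, 0.0954]
ee_rot: [2.199, 2.241, 0.006]
ft_force: [1.2, -0.5, 4.7]
grip_width: 0.0081
[-0.081 -0.445  0.338] [ 1.2 -0.5  4.7] [0.53583653 0.21766655 0.09537004]
[-0.082 -0.436  0.304] [ 0.8 -1.3  4.4] [0.53586363 0.21767378 0.09536938]
[-0.059 -0.395  0.323] [ 0.7 -0.1  5. ] [0.53584497 0.21764975 0.09536825]
97.83645139330929
```

View pics/w7.png

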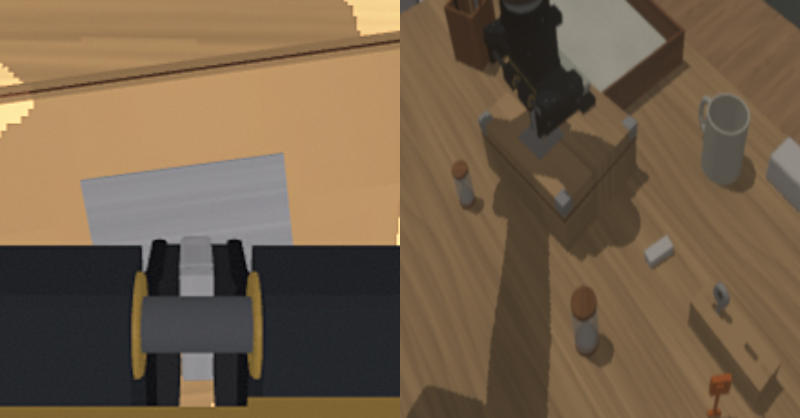

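The key is held in the lock past the quarter turn, against a firm stop moment of about 0.32 N m. The sandglass is upright, and the round key, eraser and orange key are untouched. Handing in.

```bash
python3 -c "
from cell import robot
print(robot.close_job())"
```

```text
the job is handed in; nothing more can be done
None
```

I did the whole job in about 28 s of robot time and handed it in with the arm still gripping the key and holding it turned.

- **Sandglass:** I took it off the lock and stood it on the desk at about (0.45, -0.03). The last side view shows it upright.
- **Key:** I took the rectangular-bow key, put it in the keyhole, and worked it past the pins with about 13° clockwise and then 17° counter-clockwise. Neither pin gave any noticeable resistance. The key came to rest at the expected home depth: I estimate the foot was 36 mm below the plate.
- **Turn:** I turned the gripper clockwise to about 98° from the keyhole line. The moment stayed near the spring's 0.12–0.14 N m up to about 94°, then climbed steadily to about 0.32 N m, so the cam is held against its stop. The few degrees past 90° look like play in the grip and lock.
- **Other objects:** The last side view shows the other key, the eraser and the orange key in place. The arm partly hid the stapler in that view, so I did not check it, but nothing came near it.

The bolt angle itself could not be read. That the key is at the stop rests on the moment and the gripper's angle.

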